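# Scan the order slip, then the picked carton in the tote

### The arm

A 6-joint arm with a two-finger parallel gripper is mounted at the origin on the work surface. World frame = base frame: x ahead of the robot, y to its left, z up, the work surface at z = 0. Lengths are in m, angles in degrees, forces in N, time in s.
With the tool pointing down it reaches from about 0.4 to 0.825 m from the base axis. Payload 7 kg.
Tool frame: the origin (TCP) lies on the front face of the gripper's body, between the roots of the fingers; the fingertips stand 66 mm ahead of it and the grasp point (between the pads) lies 47 mm ahead of it; z points along the fingers, y is the line along which they close (so a half turn about z gives the same grasp; the last joint's range is limited). The gripper opens to 88 mm and grips with 3 to 60 N. Pads are 19 mm wide; open, the fingers measure 130 mm over their backs; the gripper's body (78 mm by 193 mm) begins 47 mm behind the grasp point.
Start: joints at [-58.608, 20.546, 0.682, 0, -70.136, -16.507], TCP at [0.173, -0.652, 0.292] pointing down, gripper open.
Joint ranges: [-176.03, 176.03], [-82.01, 121.73], [-58.28, 71.71], [-173.87, 95.51], [-174.79, -0.11], [-173.66, 173.66]. Speed limits (degrees/s): [136.94, 136.94, 172.46, 180, 180, 180].

### API

Orientations are given as [roll, pitch, yaw] about the fixed x, y, z axes, in that order (R = Rz(yaw) Ry(pitch) Rx(roll)).
In Python, from plant import ctrl gives the robot as it stands.
- The arm moves only by the tool send_rows, never from a script. Its argument "deltas" is a list of rows, each a list of 2 entries, a list of its own where there are three numbers: the shift along the tool's x, y, z each as a share of 800 mm, from -1 to 1, then the turn about the tool's z as a share of 90 degrees, from -1 to 1. A call has exactly 5 rows; each row is the pose to reach, as a shift and turn from the pose commanded when the call began, along the tool's axes at that moment; what a row does not reach only later rows make up. A row lasts 1/12 s, in which the tool goes at most 41.7 mm and 7.16 degrees, less where a joint would pass 70% of its speed; a pose out of reach is approached as far as the arm can. A call with a number of a shift or a turn outside -1 to 1 is refused whole. A call with a gripper value outside its range is refused whole. "gripper" is the opening, from 0 (shut) to 1 (fully open), set as the call begins (left out, the last holds). The fingers move at their own pace and stop on an object; the grip force is fixed at half the most. Time passes only in rows, so rows that repeat a pose let the fingers close, or fill a call up. It gives the time, the measured TCP pose, the force, the opening and the grip force at its end, in the units of the state.
- ctrl.get_obs(): the state, without advancing time (a new reading comes with each control period).
- ctrl.snapshot(name): name is "scene" or "top" or "wrist"; returns a dict with "color" (400x640x3 uint8, red, green, blue), "vertical_fov" (degrees; the focal length in pixels is half the picture's height over the tangent of half this angle, whatever the lens; pixels are square), "cx", "cy" (the principal point, pixels), "rvec" (rotation vector, rad) and "tvec" (3), from world to camera coordinates, as OpenCV has them. Camera axes: x right, y down, z forward; pixel columns grow to the right and rows downward; lengths in m; the calibration is good to about 2 mm. The wrist camera is an equidistant fisheye: a pixel r from the principal point sees the ray r / f radians off the axis. A picture is of the moment at which its call begins. There is no depth.
- ctrl.close_job(): hands the job in; it is judged then, once.
Trained networks look in a picture, given as the dict that the camera call returned (one of the last four; its "shot" number tells which), for a name from the list of things; names that differ only in an ending like _2 or _b are one class to them, and where a whole thing is asked for, a point or a joint stands for the part that bears it (a point fixed in the world has none). Each returns a list of dicts, best first, with "conf" (0 to 1); they miss things now and then, are a little off and sometimes report something else, mostly with a low value. They report only what shows in the picture. A call takes as long as a camera call. They do not tell look-alikes from the thing itself.
- ctrl.boxes_of(picture, thing): "xy" ([column, row] as shares, 0 to 1, of the picture: columns of its width, rows of its height, amid what is visible of it).
- ctrl.cut_out(picture, thing): "pixels" (400x640 bool, what is visible of it) and "xy" ([column, row] as shares, 0 to 1, of the picture: columns of its width, rows of its height, amid what is visible of it).
The state is a dict: "clock": time; "joint_pos": joint angles; "qvel": joint speeds; "tau": joint torques, N m; "tool_pos": TCP position; "orientation": TCP orientation; "force": force on the tool from outside, world axes, zero at the start; "moment": the same for the moment, N m; "opening": finger opening in m; "gripper_force": force on a finger pad.
Only numpy, scipy, OpenCV 4.12 (cv2) and the standard library are available. Lean on these libraries where they do the work, as an engineer would, in place of code of your own. Each camera call takes 0.05 s, during which the arm holds its last target. There are 200 camera calls.

### The job

Take the cordless scanner straight up out of its desk holster and hold it nose down, square to the barcode, 2 to 5 cm above the barcode on the clipboard's order slip; keep it still there for about a second so that it reads by itself. Then carry it, clear of the label roll, over the tote's wall and hold it the same way 2 to 5 cm above the barcode of the flat green-banded carton in the tote. Finish there, still holding the scanner steady over that barcode; on the way it must not knock against the cartons, tote, clipboard, rolls or cutter, and all of these stay where they lie.

Things in the scene. Friction and masses are not known exactly. Their poses are not given: they have to be found in the camera images.
- scanner_grip (a point): Cordless pistol-grip barcode scanner, black and yellow, 220 g, standing nose down in its holster. Point on the axis of the rear housing, the part to grip, 95 mm above the window. This housing is 46 mm wide (y) by 42 mm (x), from 60 mm above the window to its top at 124 mm. Axes: z up when nose down, y across the head = scan line, x away from the handle. Grip across y.
- scanner_window (a point): Centre of the scanner's front window, its lowest face when nose down, 95 mm straight below scanner_grip, same axes. The nose is flat, 46 (x) by 66 mm (y), up to 52 mm above the window, then narrows to the housing. It reads by itself when held still over a barcode, centred on it (within 15 mm), its y axis along the barcode's y axis, either way round.
- holster: Grey desk holster, fixed: plate 125 x 105 mm, 6 mm thick, with an open cup 62 (x) by 82 mm (y), 5 mm walls, rim 48 mm and floor 11 mm above the table. Origin: centre of the underside. The scanner's nose stands in the cup with 3 mm play each side and lifts straight up; the handle sticks out over the cup's -x side.
- order_barcode (a point): Centre of the barcode label (70 mm along y, 46 mm along x) on the order slip of the clipboard, 5 mm above the table, 45 mm to +x of the board's centre. Axes: z up; the bars run along x, side by side along y, so the scan line must lie along y. A steel clip, top 14 mm above the table, lies 44 to 71 mm to +x of this point.
- clipboard: Brown clipboard with the order slip, 232 (x) by 160 (y) by 4 mm, fixed, flat on the table; origin at the centre of its underside, x along its length to the clip.
- green_carton_barcode (a point): Centre of the barcode label (70 mm along y, 46 mm along x) on top of the flat white carton with green bands at both ends: 120 (x) by 100 (y) by 50 mm high, 300 g, loose on the tote's floor. The point is on its top face, 55 mm above the table. Axes: z up; the bars run along x, side by side along y, so the scan line must lie along y.
- green_carton: The same flat green-banded carton; origin at the centre of its underside.
- orange_carton_barcode (a point): Centre of the top of the other, taller white carton with orange bands; it has a barcode too but is not to be scanned. 105 (x) by 90 (y) by 80 mm high, loose in the tote beside the green one; point 85 mm above the table.
- orange_carton: The same orange-banded carton; origin at the centre of its underside.
- tote: Open blue plastic tote, 208 (x) by 308 mm (y) over its rim, rim 120 mm above the table, walls and floor 4 mm, loose, 0.75 kg empty. Origin: centre of its underside. The two cartons stand side by side along its y, in either order.
- label_roll: White roll of labels standing on end, 76 mm across, 102 mm high, loose, between the clipboard or holster and the tote. Origin: centre of its underside. Stays where it lies.
- tape_roll: Brown parcel tape roll lying flat, 110 mm across, 50 mm high, hole 76 mm, loose, at the far edge. Origin: centre of its underside. Stays where it lies.
- cutter: Orange carton cutter lying on the bench, 24 mm (x) by 155 mm (y) by 16 mm high, loose, at the far edge. Origin: centre of its handle's underside. Stays where it lies.
- scanner: The scanner's body, origin at the window's centre. The pistol handle (37 mm wide) sticks out to -x from the housing, rising slightly: where it leaves the housing it is 60 to 95 mm above the window, at its end, 130 mm out, 85 to 125 mm above it.
Mind the look-alikes: they are no part of the job. What is shaped like the green_carton but blue or turquoise is not meant.

How it is judged:
By the outcome, as a careful person would: the job done as asked, in the order asked, and still so for the second after the job is handed in, while the arm keeps its last pose, push and grip.
It also fails if it takes over 64 s, if anything falls off the work surface, if the arm or the gripper's body presses on something with over 40 N, if the wrist force passes 120 N, or if a joint passes its speed limit or range.

## Working session

There is one attempt and no reset: what is moved stays moved. The work goes in short steps, Python scripts to look and compute and a tool call to move; the robot and the scene stay as the last step left them, time stands still between calls to the robot, and variables do not carry over. Pictures are saved under pics/ and viewed, at most 10 in all, crops included, and the job is handed in when it is done.

Besides the shell and the picture viewer there is one more tool, called after "Emit:" as name([rows], argument=value, ...), one row to a line, values as JSON. send_rows: Moves the arm, as the interface text tells. Shift numbers are shares of 800 mm and turn numbers shares of 90 degrees, none past 1 either way. Its arguments: {"type":"object","properties":{"deltas":{"type":"array","items":{"type":"array"}},"gripper":{"type":"number"}},"required":["deltas"]}

```bash
ls; mkdir -p pics; cat > h.py <<'E'
import numpy as np, cv2
from plant import ctrl
from scipy.spatial.transform import Rotation as Ro
def ray(p,u,v):
    f=200/np.tan(np.radians(p["vertical_fov"]/2)); R=cv2.Rodrigues(np.array(p["rvec"],float))[0]; t=np.array(p["tvec"],float).ravel()
    a=np.array([u-p["cx"],v-p["cy"]])
    if p.get("fish"):
        r=np.hypot(*a); th=r/f; d=np.r_[a/max(r,1e-9)*np.sin(th),np.cos(th)]
    else: d=np.r_[a/f,1]
    return -R.T@t, R.T@d
def at(p,u,v,z):
    c,d=ray(p,u,v); return c+d*(z-c[2])/d[2]
def proj(p,X):
    f=200/np.tan(np.radians(p["vertical_fov"]/2)); R=cv2.Rodrigues(np.array(p["rvec"],float))[0]
    c=R@np.array(X,float)+np.array(p["tvec"],float).ravel()
    if p.get("fish"):
        r=np.hypot(c[0],c[1]); a=c[:2]/max(r,1e-9)*np.arctan2(r,c[2])*f
    else: a=c[:2]/c[2]*f
    return a+[p["cx"],p["cy"]]
def snap(n,save=None):
    p=ctrl.snapshot(n); p["fish"]= n=="wrist"
    if save: cv2.imwrite("pics/"+save,p["color"][:,:,::-1])
    return p
E
python3 - <<'E'
from h import *
Z=dict(scanner_grip=.106,holster=.02,order_barcode=.005,clipboard=.004,green_carton_barcode=.055,orange_carton_barcode=.085,tote=.06,label_roll=.05,tape_roll=.05,cutter=.016)
for n in("top","scene"):
    p=snap(n,n+".png"); c,_=ray(p,320,200); print(n,c.round(3),p["vertical_fov"])
    for k,z in Z.items():
        print(k,[(np.round(d["xy"]*np.array([640,400])).tolist(),round(d["conf"],2),at(p,d["xy"][0]*640,d["xy"][1]*400,z).round(3)[:2].tolist()) for d in ctrl.boxes_of(p,k)[:3]])
E
```

```text
pics
top [0.382 0.124 1.439] 44.37809734843266
scanner_grip [([518.0, 225.0], 0.95, [0.448, -0.397])]
holster [([496.0, 210.0], 0.57, [0.497, -0.368])]
order_barcode [([413.0, 198.0], 0.87, [0.535, -0.131]), ([350.0, 175.0], 0.33, [0.603, 0.054])]
clipboard [([415.0, 198.0], 0.88, [0.535, -0.137])]
green_carton_barcode [([226.0, 215.0], 0.71, [0.484, 0.406]), ([157.0, 216.0], 0.64, [0.482, 0.602])]
orange_carton_barcode [([276.0, 213.0], 0.75, [0.486, 0.263])]
tote [([251.0, 198.0], 0.76, [0.531, 0.336])]
label_roll [([347.0, 174.0], 0.79, [0.598, 0.064])]
tape_roll [([325.0, 117.0], 0.77, [0.766, 0.126])]
cutter [([403.0, 132.0], 0.59, [0.728, -0.105])]
scene [1.113 0.021 1.036] 53.95299427247323
scanner_grip [([139.0, 193.0], 0.66, [0.463, -0.388]), ([237.0, 229.0], 0.45, [0.608, -0.119])]
holster [([149.0, 217.0], 0.84, [0.492, -0.388])]
order_barcode [([239.0, 225.0], 0.94, [0.542, -0.128]), ([366.0, 190.0], 0.18, [0.459, 0.269])]
clipboard [([236.0, 225.0], 0.79, [0.538, -0.137]), ([135.0, 194.0], 0.31, [0.394, -0.446])]
green_carton_barcode [([410.0, 190.0], 0.67, [0.505, 0.39]), ([427.0, 135.0], 0.59, [0.301, 0.496]), ([475.0, 185.0], 0.58, [0.51, 0.588])]
orange_carton_barcode [([365.0, 190.0], 0.63, [0.51, 0.248])]
tote [([392.0, 189.0], 0.94, [0.498, 0.335]), ([150.0, 220.0], 0.29, [0.526, -0.368])]
label_roll [([303.0, 225.0], 0.97, [0.586, 0.058]), ([336.0, 273.0], 0.63, [0.739, 0.13])]
tape_roll []
cutter [([253.0, 289.0], 0.8, [0.745, -0.092])]
```

```bash
python3 - <<'E'
import cv2
i=cv2.imread("pics/top.png")[90:300,100:580]
cv2.imwrite("pics/topc.png",cv2.resize(i[60:,:],(800,250),interpolation=3))
a=cv2.imread("pics/top.png")
cv2.imwrite("pics/t2.png",cv2.vconcat([cv2.resize(a[150:270,120:320],(800,480),interpolation=3)]))
cv2.imwrite("pics/t3.png",cv2.resize(a[140:290,370:570],(800,600),interpolation=3))
E
```

```text
(no output)
```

View pics/t2.png

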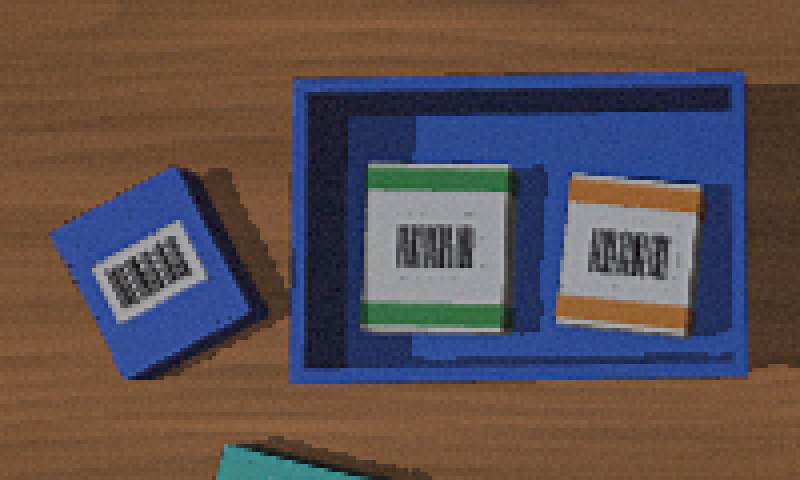

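View pics/t3.png

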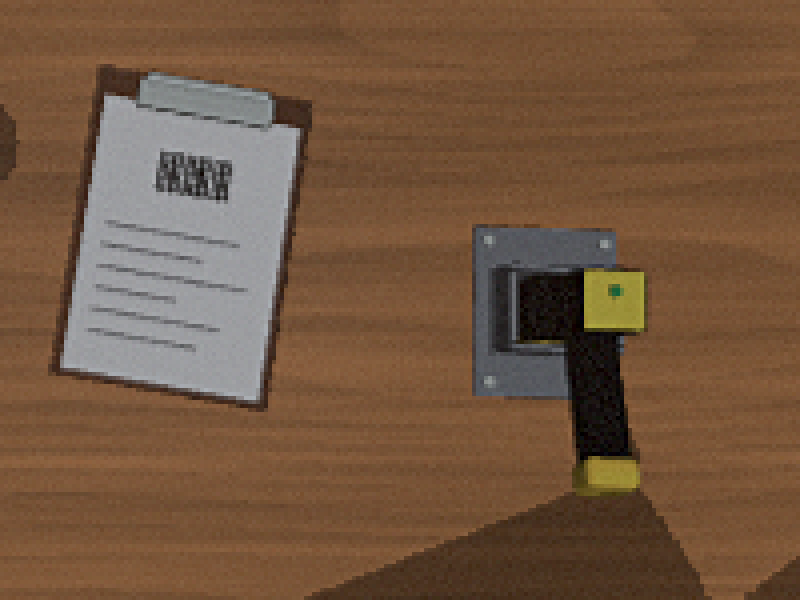

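View pics/scene.png

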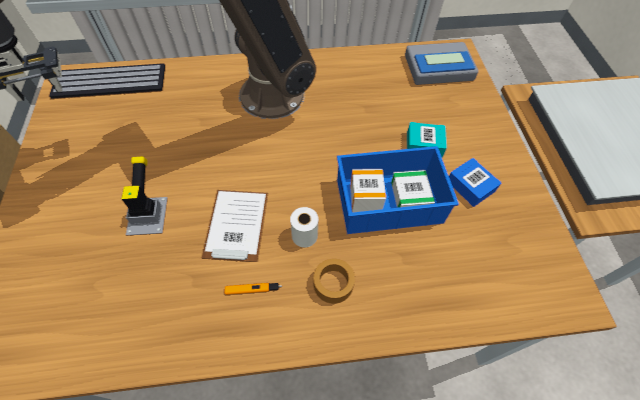

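The job's carton is the one with green bands inside the tote, barcode at about (229,212) in the top view. The blue one at (157,216) and the turquoise one below it lie outside the tote and are look-alikes. The order barcode is at about (418,184), and the top of the scanner housing is at (524,215).

```bash
python3 - <<'E'
from h import *
p=snap("top")
def C(o,pts,z):
    P=np.array([at(p,o[0]+a/4,o[1]+b/4,z)[:2] for a,b in pts]); return P
def rep(n,P):  # P: tl,tr,br,bl in the image
    ex=(P[0]+P[1]-P[2]-P[3])/2; ey=(P[0]+P[3]-P[1]-P[2])/2
    print(n,P.mean(0).round(4),"dx",np.linalg.norm(ex).round(3),"dy",np.linalg.norm(ey).round(3),"yaw",np.degrees([np.arctan2(ex[1],ex[0]),np.arctan2(-ey[0],ey[1])]).round(1))
rep("green",C((120,150),[(369,165),(511,165),(505,330),(361,328)],.055))
rep("orange",C((120,150),[(570,173),(703,185),(689,335),(556,323)],.085))
rep("tote",C((120,150),[(291,78),(745,72),(748,375),(290,383)],.12))
rep("clip",C((370,140),[(98,65),(312,101),(266,409),(50,374)],.004))
rep("obar",C((370,140),[(159,151),(234,159),(229,202),(154,193)],.005))
rep("scan",C((370,140),[(583,268),(646,270),(645,332),(583,331)],.135))
rep("hol",C((370,140),[(473,226),(616,230),(615,398),(473,397)],.006))
print(C((370,140),[(605,475)],.136), C((370,140),[(600,345)],.11))
s=ctrl.get_obs(); print({k:np.round(v,3) for k,v in s.items()})
E
```

```text
green [0.4921 0.3987] dx 0.116 dy 0.101 yaw [-1.6 -0.7]
orange [0.4841 0.2591] dx 0.104 dy 0.093 yaw [-5.  -5.5]
tote [0.5007 0.3306] dx 0.206 dy 0.308 yaw [0.8 0.6]
clip [ 0.5307 -0.1389] dx 0.232 dy 0.16 yaw [-10.   -9.8]
obar [ 0.5748 -0.1489] dx 0.032 dy 0.056 yaw [-8.  -6.8]
scan [ 0.4726 -0.4023] dx 0.042 dy 0.042 yaw [-3.1 -1.7]
hol [ 0.4729 -0.4027] dx 0.124 dy 0.104 yaw [-2.6 -1.3]
[[ 0.35697062 -0.39042609]] [[ 0.44396053 -0.40131438]]
{'clock': np.float64(1.15), 'joint_pos': array([-5.8607e+01,  2.0547e+01,  6.8200e-01,  2.0000e-03, -7.0136e+01,
       -1.6508e+01]), 'qvel': array([-0.038,  0.113, -0.009,  0.055,  0.032, -0.067]), 'tau': array([-0.000e+00, -5.824e+01,  2.933e+01,  7.003e+00,  1.200e-02,
       -0.000e+00]), 'tool_pos': array([ 0.173, -0.652,  0.292]), 'orientation': array([-1.80000e+02, -2.00000e-03, -1.65115e+02]), 'force': array([-0.353,  0.81 , -0.025]), 'moment': array([ 0.035,  0.011, -0.037]), 'gripper_force': np.float64(0.0), 'opening': np.float64(0.088)}
```

Emit:
send_rows([
  [[-0.04,0.018,0],0.05],
  [[-0.085,0.04,0],0.1],
  [[-0.13,0.06,0],0.15],
  [[-0.175,0.081,0],0.2],
  [[-0.22,0.102,0],0.21],
], gripper=1)

```text
clock: 1.57
tool_pos: [0.3235, -0.527, 0.2923]
orientation: [-180.0, 0.0, 175.7]
force: [-0.1, -0.7, -0.3]
opening: 0.0875
gripper_force: 0.0
```

```bash
cat >> h.py <<'E'
def go(x,y,z,yaw):
    s=ctrl.get_obs(); D=np.array([x,y,z])-s["tool_pos"]; Y=np.radians(s["orientation"][2])
    xt=np.array([np.cos(Y),np.sin(Y),0]); yt=np.array([np.sin(Y),-np.cos(Y),0])
    dy=(yaw-s["orientation"][2]+180)%360-180
    print("t",s["clock"],"pos",np.round(s["tool_pos"],4),"ori",np.round(s["orientation"],2),"j",np.round(s["joint_pos"],0),"F",np.round(s["force"],1),"op",s["opening"],s["gripper_force"])
    print("shift",np.round(np.array([D@xt,D@yt,-D[2]])/.8,4),"turn",round(-dy/90,4),"dist",np.linalg.norm(D).round(3))
E
python3 -c "
from h import *
go(.4726,-.4023,.292,-184)"
```

```text
t 1.5667 pos [ 0.3235 -0.527   0.2923] ori [-1.7999e+02  1.0000e-02  1.7569e+02] j [-40.  15.  -7.   0. -68. -54.] F [-0.1 -0.7 -0.3] op 0.08746700820433514 0.0
shift [-0.1741  0.1695  0.0004] turn -0.0035 dist 0.194
```

Emit:
send_rows([
  [[-0.036,0.035,0],0],
  [[-0.073,0.07,0],0],
  [[-0.109,0.105,0],0],
  [[-0.145,0.14,0],0],
  [[-0.174,0.169,0],0],
])

```text
clock: 1.98
tool_pos: [0.4727, -0.4012, 0.2924]
orientation: [-180.0, 0.0, 176.0]
force: [0.5, -0.8, 0.9]
opening: 0.0874
gripper_force: 0.0
```

```bash
python3 -c "
from h import *
go(.4726,-.4023,.292,-184)
p=snap('wrist'); cv2.imwrite('pics/w1.png',cv2.resize(p['color'][:,:,::-1],(800,500)))
print(ray(p,320,200)[0],p['vertical_fov'],p['cx'],p['cy'])
for x,y,z in [(.4726,-.4023,.135),(.357,-.3904,.136),(.4726,-.4023,.006),(.575,-.1467,.005)]: print(proj(p,(x,y,z))*1.25)
"
```

```text
t 1.9833 pos [ 0.4727 -0.4012  0.2924] ori [-1.7999e+02  4.0000e-02  1.7603e+02] j [-22.  15.  -7.  -0. -68. -72.] F [ 0.5 -0.8  0.9] op 0.08738405699504 0.0
shift [ 0.0001 -0.0014  0.0005] turn 0.0004 dist 0.001
[ 0.3990714  -0.39599674  0.38487243] 65.70646984690485 317.5098079268694 198.68480598536934
[395.46007396 253.72240669]
[401.38611228  77.29876652]
[396.02352452 217.02466047]
[616.47426964 290.17579362]
```

View pics/w1.png

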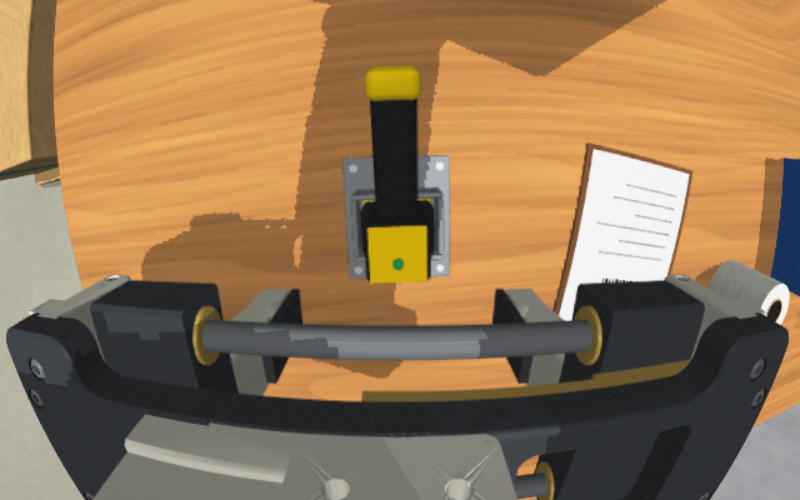

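The housing top is centred at about (398,255), within a few pixels of the prediction. The handle end is at about (393,83), and the fingers straddle the head evenly.

```bash
python3 -c "
from h import *
p=snap('wrist')
def w(u,v,z): return at(p,u/1.25,v/1.25,z)[:2]
T=np.array([w(*q,.135) for q in[(368,228),(427,226),(430,282),(370,283)]]);print(T.mean(0),T)
e=(w(366,99,.136)+w(419,99,.136))/2; d=T.mean(0)-e; print(e,np.degrees(np.arctan2(d[1],d[0])))
ey=T[1]+T[2]-T[0]-T[3]; print(np.degrees(np.arctan2(-ey[0],ey[1])))
H=np.array([w(*q,.006) for q in[(345,159),(449,156),(450,274),(349,277)]]);print(H.mean(0)); a=H[2]-H[1];print(np.degrees(np.arctan2(a[1],a[0]))); a=H[3]-H[0];print(np.degrees(np.arctan2(a[1],a[0])));a=H[1]-H[0];print(np.degrees(np.arctan2(-a[0],a[1])))
"
```

```text
[ 0.47740909 -0.39766893] [[ 0.45718158 -0.41673013]
 [ 0.45846205 -0.37770849]
 [ 0.49803491 -0.37744238]
 [ 0.49595785 -0.41879474]]
[ 0.3742671  -0.39473331] -1.6303127393354055
-2.3920728181396123
[ 0.47751516 -0.39761516]
-1.7013079797625075
-3.59893196535506
-2.206047085234211
```

```bash
python3 -c "
from h import *
go(.475,-.400,.153,-182.3)"
```

```text
t 2.0833 pos [ 0.4742 -0.4002  0.2921] ori [1.8000e+02 4.0000e-02 1.7623e+02] j [-22.  15.  -7.  -0. -68. -72.] F [ 0.4 -0.7 -0.3] op 0.08772352062428301 0.0
shift [-0.001   0.0004  0.1739] turn -0.0163 dist 0.139
```

Emit:
send_rows([
  [[0,0,0.035],-0.01],
  [[-0.001,0,0.08],-0.019],
  [[-0.001,0,0.125],-0.019],
  [[-0.001,0,0.16],-0.019],
  [[-0.001,0,0.174],-0.019],
])

```text
clock: 2.5
tool_pos: [0.4695, -0.4023, 0.1487]
orientation: [179.8, -0.3, 177.6]
force: [-0.5, 0.7, 0.4]
opening: 0.0876
gripper_force: 0.0
```

Emit:
send_rows([
  [[0,0,0],0],
  [[0,0,0],0],
  [[0,0,0],0],
  [[0,0,0],0],
  [[0,0,0],0],
], gripper=0.35)

```text
clock: 2.92
tool_pos: [0.4724, -0.4036, 0.1548]
orientation: [-179.9, 0.2, 177.7]
force: [-0.4, 0.6, 0.6]
opening: 0.06
gripper_force: 0.0
```

```bash
python3 -c "
from h import *
go(.475,-.400,.153,-182.3)"
```

```text
t 2.9167 pos [ 0.4724 -0.4036  0.1548] ori [-1.7993e+02  1.6000e-01  1.7770e+02] j [-23.  22. -16.   0. -51. -70.] F [-0.4  0.6  0.6] op 0.059958761033375566 0.0
shift [-0.0031  0.0046  0.0023] turn -0.0 dist 0.005
```

Emit:
send_rows([
  [[-0.002,0.002,0.001],0],
  [[-0.002,0.003,0.001],0],
  [[-0.002,0.003,0.001],0],
  [[-0.002,0.003,0.001],0],
  [[-0.002,0.003,0.001],0],
], gripper=0)

```text
clock: 3.33
tool_pos: [0.4737, -0.4008, 0.1528]
orientation: [-180.0, 0.1, 177.7]
force: [0.4, 2.7, 6.2]
opening: 0.0462
gripper_force: 30.0
```

Emit:
send_rows([
  [[0,0,0],0],
  [[0,0,0],0],
  [[0,0,0],0],
  [[0,0,0],0],
  [[0,0,0],0],
])

```text
clock: 3.75
tool_pos: [0.4737, -0.4008, 0.1528]
orientation: [-180.0, 0.1, 177.7]
force: [0.0, 2.3, 5.1]
opening: 0.046
gripper_force: 30.0
```

```bash
python3 -c "
from h import *
go(.475,-.400,.153,-182.3)
print(ctrl.get_obs()['moment'])"
```

```text
t 3.75 pos [ 0.4737 -0.4008  0.1528] ori [-1.7999e+02  6.0000e-02  1.7770e+02] j [-22.  22. -16.  -0. -51. -70.] F [0.  2.3 5.1] op 0.0459918336649497 29.99907821416855
shift [-0.0016  0.0011 -0.0003] turn 0.0 dist 0.002
[ 1.16102231 -0.12055111 -0.0157747 ]
```

Emit:
send_rows([
  [[0,0,-0.006],0],
  [[0,0,-0.016],0],
  [[0,0,-0.03],0],
  [[0,0,-0.045],0],
  [[0,0,-0.055],0],
])

```text
clock: 4.17
tool_pos: [0.4736, -0.4011, 0.198]
orientation: [-180.0, 0.1, 177.7]
force: [0.5, -0.6, -1.9]
opening: 0.0459
gripper_force: 30.0
```

Emit:
send_rows([
  [[0,0,-0.015],0],
  [[0,0,-0.04],0],
  [[0,0,-0.065],0],
  [[0,0,-0.08],0],
  [[0,0,-0.085],0],
])

```text
clock: 4.58
tool_pos: [0.474, -0.4014, 0.2674]
orientation: [-179.9, 0.2, 177.7]
force: [1.3, 0.6, -3.6]
opening: 0.0457
gripper_force: 30.0
```

```bash
python3 -c "
from h import *
go(.575,-.147,.265,-190)
p=snap('wrist'); cv2.imwrite('pics/w2.png',cv2.resize(p['color'][:,:,::-1],(800,500)))
p=snap('scene'); cv2.imwrite('pics/s2.png',cv2.resize(p['color'][:,:,::-1][100:280,80:300],(733,600)))
print(ctrl.get_obs()['moment'])"
```

```text
t 4.5833 pos [ 0.474  -0.4014  0.2674] ori [-179.89    0.21  177.71] j [-22.  16.  -9.   0. -65. -70.] F [ 1.3  0.6 -3.6] op 0.04574552955031431 29.99598205089569
shift [-0.1134  0.3228  0.0029] turn 0.0856 dist 0.274
[ 0.03553936 -0.01894599  0.01285611]
```

View pics/w2.png

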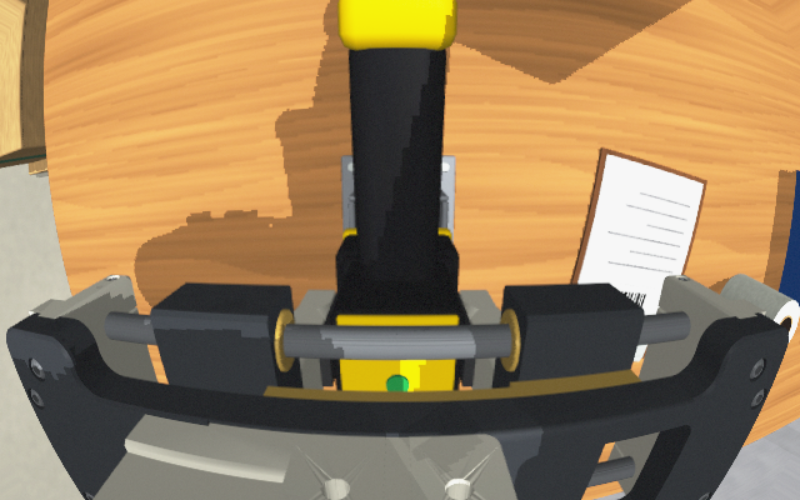

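View pics/s2.png

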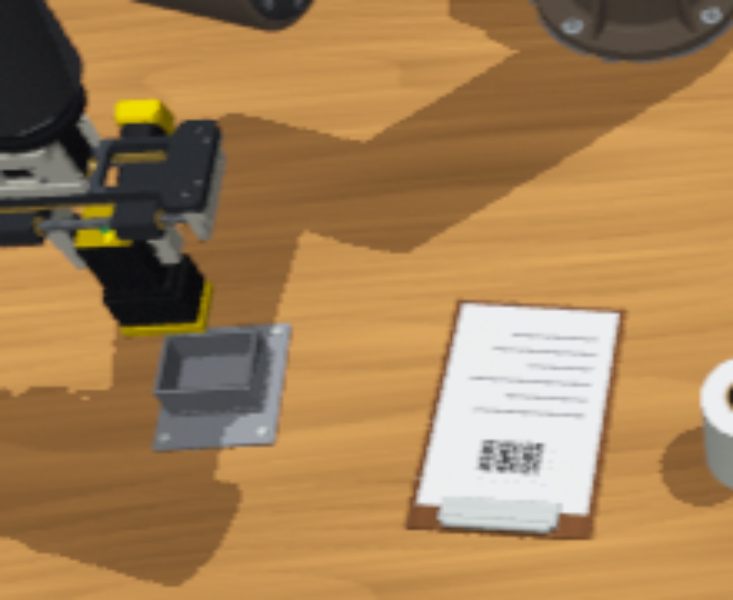

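The scanner is out of the holster, straight and square in the fingers, nose well clear. Now to the order barcode.

Emit:
send_rows([
  [[-0.005,0.015,0],0.01],
  [[-0.017,0.048,0],0.03],
  [[-0.03,0.085,0],0.05],
  [[-0.043,0.122,0],0.07],
  [[-0.056,0.16,0],0.086],
])

```text
clock: 5.1
tool_pos: [0.5228, -0.2735, 0.2627]
orientation: [180.0, -0.1, 169.8]
force: [0.4, -0.5, -3.4]
opening: 0.0463
gripper_force: 30.0
```

```bash
python3 -c "
from h import *
go(.575,-.147,.265,-190)
p=snap('wrist'); cv2.imwrite('pics/w3.png',cv2.resize(p['color'][:,:,::-1],(800,500)))
print(proj(p,(.575,-.147,.005))*1.25)
"
```

```text
t 5.1 pos [ 0.5228 -0.2735  0.2627] ori [ 1.7998e+02 -1.3000e-01  1.6981e+02] j [ -9.  14. -13.  -0. -64. -92.] F [ 0.4 -0.5 -3.4] op 0.04625405621923852 29.994241297245026
shift [-0.0362  0.1672 -0.0029] turn -0.0022 dist 0.137
[533.09221573 253.55612533]
```

View pics/w3.png

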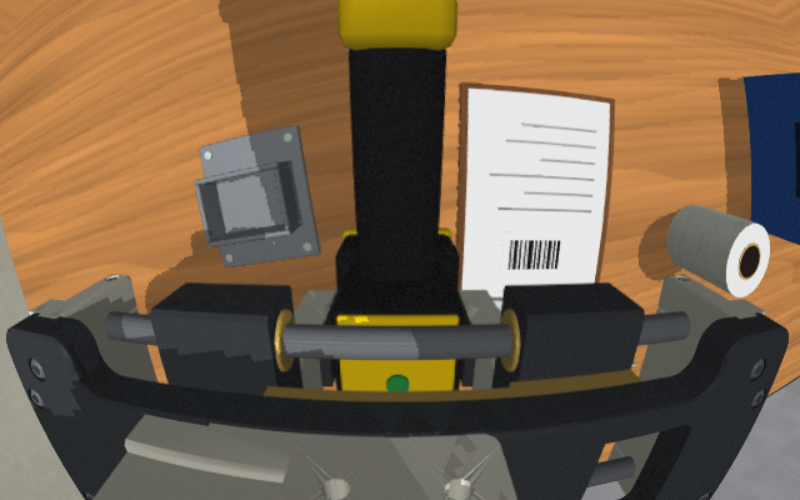

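The barcode is at about (534,254), where predicted, with its bars upright in the gripper's view, so the yaw is right too.

Emit:
send_rows([
  [[-0.006,0.025,0],0],
  [[-0.014,0.065,0],0],
  [[-0.023,0.105,0],0],
  [[-0.031,0.145,0],0],
  [[-0.036,0.167,0],0],
])

```text
clock: 5.57
tool_pos: [0.5752, -0.1456, 0.2628]
orientation: [180.0, -0.1, 170.0]
force: [-0.1, -0.1, -2.0]
opening: 0.046
gripper_force: 30.0
```

```bash
python3 -c "
from h import *
go(.575,-.147,.182,-190)
"
```

```text
t 5.5667 pos [ 0.5752 -0.1456  0.2628] ori [ 1.7999e+02 -1.0000e-01  1.7002e+02] j [   5.   14.  -12.   -0.  -64. -105.] F [-0.1 -0.1 -2. ] op 0.046006563142774175 29.995727241039276
shift [-1.00e-04 -1.80e-03  1.01e-01] turn 0.0002 dist 0.081
```

Emit:
send_rows([
  [[0,0,0.02],0],
  [[0,0,0.05],0],
  [[0,-0.001,0.08],0],
  [[0,-0.001,0.095],0],
  [[0,-0.001,0.101],0],
])

```text
clock: 5.98
tool_pos: [0.5727, -0.1489, 0.1796]
orientation: [-180.0, -0.3, 169.9]
force: [-0.7, -0.2, -2.1]
opening: 0.0456
gripper_force: 30.0
```

Emit:
send_rows([
  [[0,0,0],0],
  [[0,0,0],0],
  [[0,0,0],0],
  [[0,0,0],0],
  [[0,0,0],0],
])

```text
clock: 6.4
tool_pos: [0.5752, -0.1491, 0.1843]
orientation: [180.0, 0.1, 170.0]
force: [-0.1, 0.6, -2.7]
opening: 0.0458
gripper_force: 30.0
```

Emit:
send_rows([
  [[0,0,0],0],
  [[0,0,0],0],
  [[0,0,0],0],
  [[0,0,0],0],
  [[0,0,0],0],
])

```text
clock: 6.82
tool_pos: [0.5747, -0.149, 0.1834]
orientation: [180.0, 0.0, 170.0]
force: [-0.3, 0.5, -2.1]
opening: 0.046
gripper_force: 30.0
```

```bash
python3 -c "
from h import *
go(.575,-.147,.182,-190)
p=snap('scene'); cv2.imwrite('pics/s4.png',cv2.resize(p['color'][:,:,::-1][120:270,180:340],(640,600)))
"
```

```text
t 6.8167 pos [ 0.5747 -0.149   0.1834] ori [1.8000e+02 1.0000e-02 1.6996e+02] j [   4.   18.  -18.   -0.  -54. -104.] F [-0.3  0.5 -2.1] op 0.045951720509052954 29.99598115682602
shift [0.0001 0.0026 0.0018] turn -0.0005 dist 0.002
```

View pics/s4.png

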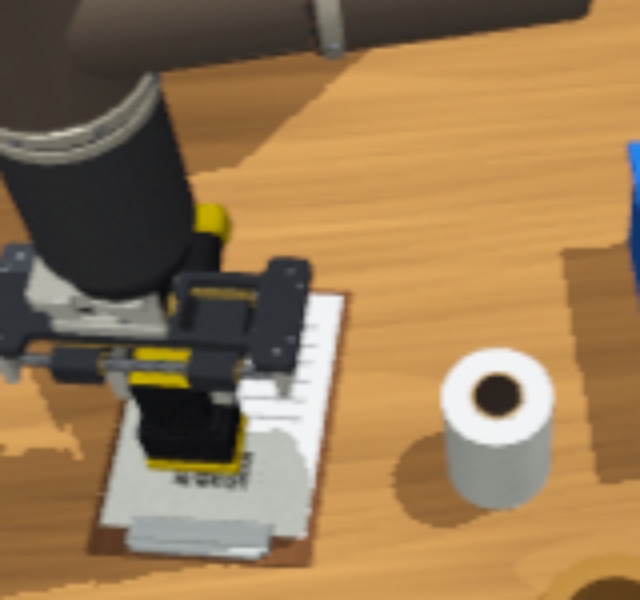

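The nose is low over the slip with the barcode just under its edge, as expected from this oblique view. I'll hold still for well over a second.

Emit:
send_rows([
  [[0,0,0],0],
  [[0,0,0],0],
  [[0,0,0],0],
  [[0,0,0],0],
  [[0,0,0],0],
])

```text
clock: 7.28
tool_pos: [0.5748, -0.149, 0.1834]
orientation: [-180.0, -0.0, 170.0]
force: [0.4, -1.1, -1.4]
opening: 0.0458
gripper_force: 30.0
```

Emit:
send_rows([
  [[0,0,0],0],
  [[0,0,0],0],
  [[0,0,0],0],
  [[0,0,0],0],
  [[0,0,0],0],
])

```text
clock: 7.7
tool_pos: [0.5747, -0.149, 0.1834]
orientation: [180.0, -0.0, 170.0]
force: [0.8, 0.6, -3.2]
opening: 0.0456
gripper_force: 30.0
```

Emit:
send_rows([
  [[0,0,0],0],
  [[0,0,0],0],
  [[0,0,0],0],
  [[0,0,0],0],
  [[0,0,0],0],
])

```text
clock: 8.12
tool_pos: [0.5748, -0.149, 0.1834]
orientation: [-180.0, -0.0, 170.0]
force: [0.6, 0.2, -2.8]
opening: 0.0457
gripper_force: 30.0
```

Emit:
send_rows([
  [[0,0,0],0],
  [[0,0,0],0],
  [[0,0,0],0],
  [[0,0,0],0],
  [[0,0,0],0],
])

```text
clock: 8.53
tool_pos: [0.5748, -0.149, 0.1834]
orientation: [180.0, 0.0, 170.0]
force: [0.2, 0.0, -2.6]
opening: 0.0459
gripper_force: 30.0
```

```bash
python3 -c "
from h import *
go(.575,-.149,.33,-190)
go(.492,.399,.33,-181)
"
```

```text
t 8.5333 pos [ 0.5748 -0.149   0.1834] ori [180.     0.   169.95] j [   4.   18.  -18.   -0.  -54. -104.] F [ 0.2  0.  -2.6] op 0.045881054411959124 29.995931088924408
shift [-3.000e-04  1.000e-04 -1.833e-01] turn -0.0005 dist 0.147
t 8.5333 pos [ 0.5748 -0.149   0.1834] ori [180.     0.   169.95] j [   4.   18.  -18.   -0.  -54. -104.] F [ 0.2  0.  -2.6] op 0.045881054411959124 29.995931088924408
shift [ 0.2214  0.6565 -0.1833] turn -0.1005 dist 0.573
```

Emit:
send_rows([
  [[0,0,-0.02],0],
  [[0,0,-0.06],0],
  [[0,0,-0.105],0],
  [[0,0,-0.15],0],
  [[0.003,0.015,-0.18],0],
])

```text
clock: 8.95
tool_pos: [0.575, -0.1381, 0.3312]
orientation: [-180.0, 0.2, 169.9]
force: [1.5, 0.4, -1.5]
opening: 0.0462
gripper_force: 30.0
```

Emit:
send_rows([
  [[0.013,0.03,-0.003],-0.02],
  [[0.026,0.07,-0.003],-0.04],
  [[0.039,0.11,-0.003],-0.06],
  [[0.052,0.15,-0.003],-0.08],
  [[0.065,0.19,-0.003],-0.1],
])

```text
clock: 9.37
tool_pos: [0.5492, 0.0232, 0.33]
orientation: [180.0, 0.0, 179.0]
force: [1.3, 0.1, -1.6]
opening: 0.0456
gripper_force: 30.0
```

```bash
python3 -c "
from h import *
go(.492,.399,.33,-181)
"
```

```text
t 9.3667 pos [0.5492 0.0232 0.33  ] ori [1.7999e+02 2.0000e-02 1.7902e+02] j [  23.    7.  -12.   -0.  -71. -114.] F [ 1.3  0.1 -1.6] op 0.04562270959567049 29.99481439590454
shift [ 0.0795  0.4684 -0.    ] turn 0.0002 dist 0.38
```

Emit:
send_rows([
  [[0.008,0.047,0],0],
  [[0.016,0.094,0],0],
  [[0.024,0.14,0],0],
  [[0.032,0.185,0],0],
  [[0.04,0.22,0],0],
])

```text
clock: 9.78
tool_pos: [0.5203, 0.201, 0.3299]
orientation: [180.0, 0.0, 179.0]
force: [0.9, -1.8, -2.7]
opening: 0.0459
gripper_force: 30.0
```

```bash
python3 -c "
from h import *
go(.492,.399,.33,-181)
p=snap('wrist'); cv2.imwrite('pics/w5.png',cv2.resize(p['color'][:,:,::-1],(800,500)))
print(proj(p,(.492,.3987,.055))*1.25)
"
```

```text
t 9.7833 pos [0.5203 0.201  0.3299] ori [1.7997e+02 2.0000e-02 1.7900e+02] j [  41.    8.  -11.   -0.  -71. -132.] F [ 0.9 -1.8 -2.7] op 0.04593693816240708 29.99515324831009
shift [ 3.970e-02  2.469e-01 -2.000e-04] turn 0.0001 dist 0.2
[587.3282944  191.68908974]
```

View pics/w5.png

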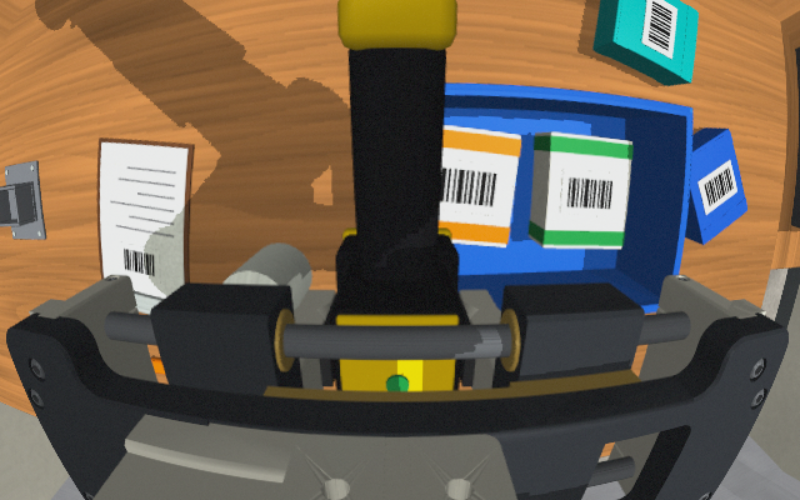

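The green-banded carton's barcode is at about (590,193), within 3 px of the prediction. The blue and turquoise look-alikes are outside the tote.

Emit:
send_rows([
  [[0.007,0.045,0],0],
  [[0.015,0.09,0],0],
  [[0.022,0.135,0],0],
  [[0.029,0.175,0],0],
  [[0.034,0.21,0],0],
])

```text
clock: 10.25
tool_pos: [0.4961, 0.369, 0.3297]
orientation: [180.0, -0.0, 179.0]
force: [1.2, -0.5, -1.1]
opening: 0.0456
gripper_force: 30.0
```

```bash
python3 -c "
from h import *
go(.4915,.400,.233,-181)
p=snap('wrist')
print(proj(p,(.492,.3987,.055))*1.25, [(np.round(d['xy']*np.array([800,500])),d['conf']) for d in ctrl.boxes_of(p,'green_carton_barcode')])
"
```

```text
t 10.25 pos [0.4961 0.369  0.3297] ori [179.99  -0.   178.99] j [  55.   14.   -4.   -0.  -72. -146.] F [ 1.2 -0.5 -1.1] op 0.0455806093046494 29.99546527862549
shift [0.0065 0.0387 0.1209] turn -0.0001 dist 0.102
[427.67368208 214.91237935] [(array([465., 204.]), 0.84), (array([524.,  37.]), 0.59), (array([602., 194.]), 0.59)]
```

Emit:
send_rows([
  [[0.003,0.02,0],0],
  [[0.0065,0.0385,0],0],
  [[0.0065,0.0385,0.015],0],
  [[0.0065,0.0385,0.035],0],
  [[0.0065,0.0385,0.06],0],
])

```text
clock: 10.77
tool_pos: [0.4925, 0.3984, 0.2819]
orientation: [179.9, 0.1, 179.0]
force: [1.0, 0.5, -2.6]
opening: 0.0463
gripper_force: 30.0
```

Emit:
send_rows([
  [[0,0,0.025],0],
  [[0,0,0.045],0],
  [[0,0,0.056],0],
  [[0,0,0.061],0],
  [[0,0,0.061],0],
])

```text
clock: 11.18
tool_pos: [0.4922, 0.3976, 0.2322]
orientation: [-179.9, -0.0, 178.9]
force: [0.7, -0.1, -3.0]
opening: 0.0459
gripper_force: 30.0
```

Emit:
send_rows([
  [[0,0,0],0],
  [[0,0,0],0],
  [[0,0,0],0],
  [[0,0,0],0],
  [[0,0,0],0],
])

```text
clock: 11.6
tool_pos: [0.4923, 0.398, 0.2335]
orientation: [180.0, 0.0, 179.0]
force: [0.2, -0.2, -2.9]
opening: 0.0458
gripper_force: 30.0
```

```bash
python3 -c "
from h import *
go(.4915,.400,.233,-181)
a=snap('wrist')['color'][:,:,::-1]
b=snap('scene')['color'][:,:,::-1][90:260,320:520]
cv2.imwrite('pics/f.png',np.vstack([cv2.resize(a[:220],(800,275)),cv2.resize(b[:,:],(800,680))[180:500]]))
"
```

```text
t 11.6 pos [0.4923 0.398  0.2335] ori [1.7996e+02 3.0000e-02 1.7896e+02] j [  57.   19.  -10.    0.  -61. -148.] F [ 0.2 -0.2 -2.9] op 0.045842363625379134 29.99590426683426
shift [0.0011 0.0025 0.0007] turn -0.0005 dist 0.002
```

View pics/f.png

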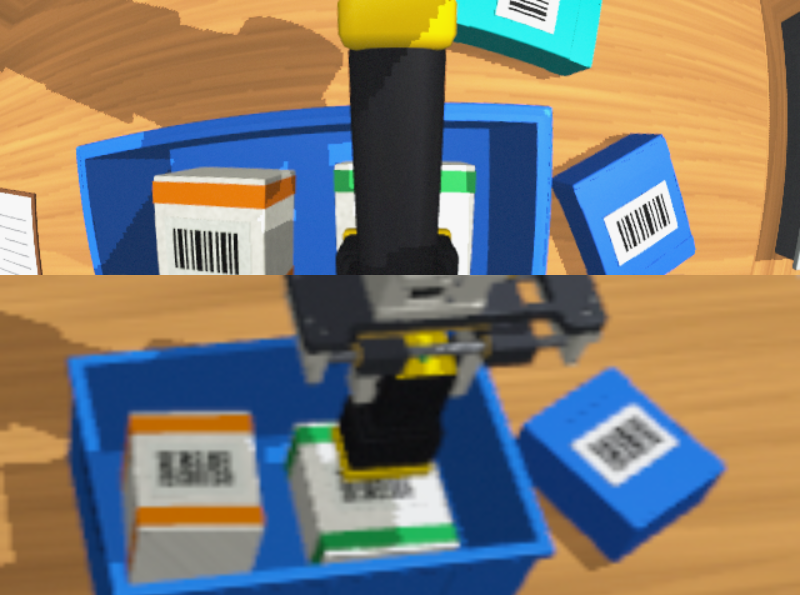

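The scanner sits over the green-banded carton: band spans 335–475 px, scanner centre at 398, so a 2 mm nudge to +y. Then I hold still.

Emit:
send_rows([
  [[0,0.001,0],0],
  [[0,0.002,0],0],
  [[0,0.003,0],0],
  [[0,0.003,0],0],
  [[0,0.003,0],0],
])

```text
clock: 12.12
tool_pos: [0.4923, 0.4003, 0.2329]
orientation: [-180.0, -0.0, 179.0]
force: [-0.1, -0.1, -3.0]
opening: 0.0461
gripper_force: 30.0
```

Emit:
send_rows([
  [[0,0,0],0],
  [[0,0,0],0],
  [[0,0,0],0],
  [[0,0,0],0],
  [[0,0,0],0],
])

```text
clock: 12.53
tool_pos: [0.4923, 0.4002, 0.233]
orientation: [-180.0, 0.0, 179.0]
force: [0.6, -0.9, -2.5]
opening: 0.0456
gripper_force: 30.0
```

Emit:
send_rows([
  [[0,0,0],0],
  [[0,0,0],0],
  [[0,0,0],0],
  [[0,0,0],0],
  [[0,0,0],0],
])

```text
clock: 12.95
tool_pos: [0.4923, 0.4003, 0.233]
orientation: [180.0, -0.0, 179.0]
force: [-0.2, -0.6, -2.5]
opening: 0.0458
gripper_force: 30.0
```

Emit:
send_rows([
  [[0,0,0],0],
  [[0,0,0],0],
  [[0,0,0],0],
  [[0,0,0],0],
  [[0,0,0],0],
])

```text
clock: 13.37
tool_pos: [0.4923, 0.4003, 0.233]
orientation: [-180.0, 0.0, 179.0]
force: [-0.4, -0.3, -2.9]
opening: 0.0454
gripper_force: 30.0
```

Emit:
send_rows([
  [[0,0,0],0],
  [[0,0,0],0],
  [[0,0,0],0],
  [[0,0,0],0],
  [[0,0,0],0],
])

```text
clock: 13.78
tool_pos: [0.4923, 0.4002, 0.233]
orientation: [180.0, 0.0, 179.0]
force: [-0.7, 0.2, -2.1]
opening: 0.0457
gripper_force: 30.0
```

```bash
python3 -c "
from h import *
go(.4915,.400,.233,-181)
print(ctrl.close_job())"
```

```text
t 13.7833 pos [0.4923 0.4002 0.233 ] ori [180.     0.   178.95] j [  57.   19.   -9.   -0.  -61. -148.] F [-0.7  0.2 -2.1] op 0.04573925757648228 29.99591588973999
shift [ 0.001  -0.0003 -0.    ] turn -0.0005 dist 0.001
the job is handed in; nothing more can be done
None
```

The job is handed in at 13.8 s: the scanner was held still about 3.6 cm above the order barcode for over 2 s, then about 3.6 cm above the green-banded carton's barcode, where it is still held; I saw no sign of contact, but the interface gives no read signal, so neither scan is confirmed.

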